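Show the set ring to the bench inspection camera

ROBOT

A 6-joint arm with a two-finger parallel gripper is mounted at the origin on the work surface. World frame = base frame: x ahead of the robot, y to its left, z up, the work surface at z = 0. Lengths are in m, angles in rad, forces in N, time in s.
With the tool pointing down it reaches from about 0.275 to 0.775 m from the base axis. Payload 14.6 kg.
Tool frame: the origin (TCP) lies midway between the tips of the shut fingers; the grasp point (between the pads) lies 19 mm behind it; z points along the fingers, y is the line along which they close (so a half turn about z gives the same grasp; the last joint's range is limited). The gripper opens to 85 mm and grips with 20 to 120 N. Pads are 22 mm wide; open, the fingers measure 114 mm over their backs; the gripper's body (76 mm by 85 mm) begins 54 mm behind the grasp point. The pads swing forward as they close: fully open they stand 13 mm farther back than shut.
Start: joints at [-1.481, 0.263, -0.048, 1.259, 0, 1.415], TCP at [0.127, -0.509, 0.231] pointing down, gripper open.
Joint ranges: [-2.65, 2.65], [-0.89, 1.7], [-1.18, 1.37], [-2.13, 2.11], [-1.35, 1.29], [-3.14, 3.14]. Speed limits (rad/s): [1.89, 1.89, 2.57, 2.79, 3.14, 3.14].

INTERFACE

Orientations are given as a unit quaternion [x, y, z, w].
In Python, from station import ctrl, optics gives the robot as it stands. The module is installed in compiled form; this text tells all that it offers.
- The arm moves only by the tool arm_command, never from a script. Its argument "rows" is a list that holds one entry, the list of rows, each a list of 5 numbers: the shift along the tool's x, y, z in mm, then the turn about the tool's z in rad, then the opening, from -1 (shut) to 1 (fully open). A call has 1 to 12 rows; each row is the pose to reach, as a shift and turn from the pose commanded when the call began, along the tool's axes at that moment; what a row does not reach only later rows make up. A row lasts 1/10 s, in which the tool goes at most 50 mm and 8.59 degrees, less where a joint would pass 70% of its speed; a pose out of reach is approached as far as the arm can. A call with a gripper value outside its range is refused whole. The fingers move at their own pace and stop on an object; "grip_force" is the grip in N (left out, the last holds). Time passes only in rows, so rows that repeat a pose let the fingers close. It gives the time, the measured TCP pose, the force, the opening and the grip force at its end, in the units of the state.
- ctrl.get_state(): the state, without advancing time (a new reading comes with each control period).
- optics.read_camera(name): name is "scene" or "top" or "wrist"; returns the picture (384x512x3 uint8, red, green, blue); there is no depth.
- optics.camera_info(name): a dict with "fovy" (degrees; the focal length in pixels is half the picture's height over the tangent of half this angle, whatever the lens; pixels are square), "cx", "cy" (the principal point, pixels), "cam_to_world" (4x4, takes a point from camera to world coordinates). Camera axes: x right, y up, looking along -z (the intrinsics and any distortion apply to the point x, -y, -z); pixel columns grow to the right and rows downward; lengths in m; the calibration is good to about 2 mm. A picture is of the moment at which its call begins: read the wrist's pose just before it. camera_info takes no time and is no camera call; for the wrist camera it gives the pose at the moment of the call.
- ctrl.job_done(): hands the job in; it is judged then, once.
The state is a dict: "t": time; "joint_pos": joint angles; "dq": joint speeds; "joint_torque": joint torques, N m; "tcp_pos": TCP position; "eef_rot": TCP orientation; "contact_force": force on the tool from outside, world axes, zero at the start; "wrist_torque": the same for the moment, N m; "gripper_width": finger opening in m; "finger_force": force on a finger pad.
Only numpy, scipy, OpenCV 4.12 (cv2) and the standard library are available. Lean on these libraries where they do the work, as an engineer would, in place of code of your own. Each camera call takes 0.05 s, during which the arm holds its last target. There are 200 camera calls.

TASK

The red-stone ring has had its last rub with the emery stick and is due for inspection. Lay the emery stick that was left across the red work tray down flat in the free space of the teal tool tray, parallel to the two sticks there and with its handle at the same end as theirs; then take the pale ring clamp that carries the red-stone ring out of the work tray and hold it up to the inspection camera, stone first, in line with the lens axis, the stone centred 90 mm in front of the lens, and finish there still holding it in the air. Leave the dark clamp with the blue stone, the two sticks in the tool tray and the camera as they are.

Things in the scene. Friction and masses are not known exactly. Their poses are not given: they have to be found in the camera images.
- stick: emery stick, loose, flat across the rims of the red work tray above the clamps, roughly along the tray's y: wood, 280 mm long, 12 thick, 60 g; pale handle (23 wide) from x = -140 to -60, neck (18 wide) to -26, then blade (26 wide) in green emery paper to +140. Origin: centre of the underside, near its centre of mass; x along it from handle to blade, z up
- stick_handle (a point): middle of that stick's handle, 100 mm from its origin towards -x, at mid-thickness
- work_tray: red plastic open tray, fixed, 230 (x) by 220 (y) mm outside, 36 mm high, walls and floor 5 mm thick. Origin: centre of the underside. The two ring clamps lie in it side by side, roughly along its x, 84 to 108 mm apart, stone ends towards +x
- clamp_red: ring clamp, pale wood with brass band, loose in the work tray: body 132 mm long, 28 wide, 28 high (24 wide on the last 20 mm of each end), 110 g. Held rigidly in one end is a silver ring with a red stone; a thin wedge sticks out of the other. Origin: centre of the underside, mid-length, near its centre of mass; x along the clamp towards the stone, z up
- clamp_red_stone (a point): front of the red stone (12 mm across), on the clamp's long axis, 87 mm from the clamp's origin in x and 14 mm above its underside
- clamp_red_butt (a point): rear end of the clamp's wedge, on its long axis, 83 mm behind the clamp's origin and 14 mm above its underside
- clamp_blue: the other ring clamp, dark wood, blue stone, same shape and size, loose in the work tray; to be left alone
- tool_tray: teal open tray, fixed, 325 (x) by 180 (y) mm outside, 30 mm high, walls and floor 5 mm thick. Origin: centre of the underside. Two emery sticks lie in it along its x with their handles at its -x end, about 65 and 30 mm from the middle towards +y; the half at -y is free
- stick_a: emery stick with black paper in the tool tray, same size and frame as stick; to be left alone
- stick_b: emery stick with grey paper in the tool tray, next to the free half, same size and frame as stick; to be left alone
- camera: bench inspection camera on a stand, fixed: grey foot, steel column 384 mm high standing about 155 mm behind the lens, white barrel 38 mm across with a black ring light 56 mm across round the lens. Its origin is on the table about below the lens; its -x is the side it looks to, towards the robot
- lens (a point): centre of the lens face, 220 to 320 mm above the table. The camera looks out along this frame's -x axis, which slopes down 17 to 34 degrees from level
- focus (a point): the camera's point of focus, empty air 90 mm in front of the lens face on the lens axis; same axes as lens
Not all that is in view belongs to the job. What is meant by the clamp_red is not green, and is the larger of those in its own colour.

How it is judged:
By the outcome, as a careful person would: the job done as asked, in the order asked, and still so for the second after the job is handed in, while the arm keeps its last pose, push and grip.
It also fails if it takes over 58 s, if anything falls off the work surface, if the arm or the gripper's body presses on something with over 40 N, if the wrist force passes 120 N, or if a joint passes its speed limit or range.

## Working session

There is one attempt and no reset: what is moved stays moved. The work goes in short steps, Python scripts to look and compute and a tool call to move; the robot and the scene stay as the last step left them, time stands still between calls to the robot, and variables do not carry over. Pictures are saved under pics/ and viewed, at most 10 in all, crops included, and the job is handed in when it is done.

Besides the shell and the picture viewer there is one more tool, called after ">>>" as a command line: name --argument value ..., lists and objects as JSON in quotes. arm_command: Moves the arm, as the interface text tells. Its arguments: {"type":"object","properties":{"rows":{"type":"array","items":{"type":"array","items":{"type":"array","items":{"type":"number"}}}},"grip_force":{"type":"number"}},"required":["rows"]}

```bash
mkdir -p pics
python3 - <<'E'
from station import ctrl, optics
import cv2,numpy as np
s=ctrl.get_state();print({k:np.round(v,4).tolist() for k,v in s.items()})
for n in("scene","top","wrist"):
    i=optics.camera_info(n);print(n,{k:np.round(v,4).tolist() if not isinstance(v,(str,dict)) else v for k,v in i.items()})
    im=optics.read_camera(n);cv2.imwrite(f"pics/{n}0.png",im[:,:,::-1])
E
```

```text
{'t': 0.0, 'joint_pos': [-1.4813, 0.2635, -0.0489, 1.2594, 0.0, 1.4155], 'dq': [-0.0018, 0.0007, -0.0007, -0.0005, -0.0005, -0.0], 'joint_torque': [0.0021, -63.7618, 38.4566, 0.0136, -0.0004, -0.0], 'tcp_pos': [0.1272, -0.5091, 0.2308], 'eef_rot': [0.9925, 0.1221, 0.0, -0.0005], 'contact_force': [0.4016, 0.0655, 0.0955], 'wrist_torque': [-0.0212, -0.0292, 0.0128], 'finger_force': 0.0, 'gripper_width': 0.0857}
scene {'fovy': 55.8846, 'cx': 253.8483, 'cy': 191.5039, 'cam_to_world': [[-0.1508, -0.8438, 0.5151, 0.9674], [0.9885, -0.1231, 0.0878, 0.2039], [-0.0107, 0.5224, 0.8526, 0.9984], [0.0, 0.0, 0.0, 1.0]]}
top {'fovy': 53.2331, 'cx': 257.1112, 'cy': 191.1173, 'cam_to_world': [[0.0096, 0.9959, -0.09, 0.3674], [-0.9999, 0.0104, 0.009, 0.1167], [0.0099, 0.0899, 0.9959, 1.3811], [0.0, 0.0, 0.0, 1.0]]}
wrist {'fovy': 65.8975, 'cx': 253.1035, 'cy': 187.3355, 'cam_to_world': [[0.2429, 0.9265, 0.2875, 0.1987], [-0.9701, 0.2322, 0.0712, -0.4911], [-0.0007, -0.2962, 0.9551, 0.374], [0.0, 0.0, 0.0, 1.0]]}
```

View pics/top0.png

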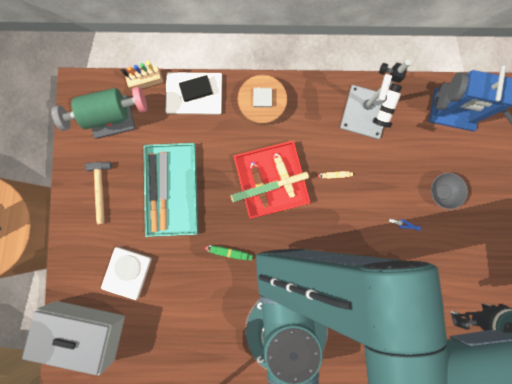

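View pics/scene0.png

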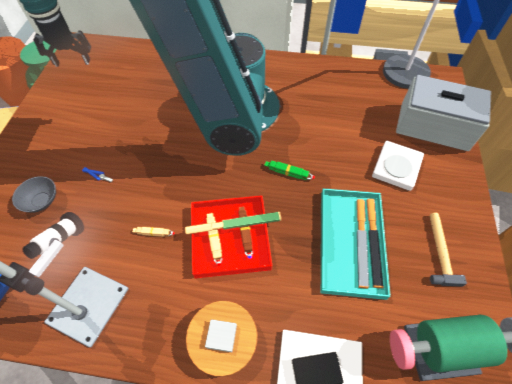

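The top view shows the teal tray at about (170,190), the red tray at (272,180) with the stick across it, its pale handle at the right (310,178), and the camera at (385,100). I'll zoom in on a composite.

Run:
```python
import cv2,numpy as np
t=cv2.imread("pics/top0.png");s=cv2.imread("pics/scene0.png")
f=lambda im,x,y,w,h,W,H:cv2.resize(im[y:y+h,x:x+w],(W,H),interpolation=cv2.INTER_CUBIC)
a=np.hstack([f(t,226,136,100,75,400,300),f(t,330,55,100,75,400,300)])
b=np.hstack([f(s,180,185,108,81,400,300),f(s,0,200,130,98,400,300)])
cv2.imwrite("pics/z1.png",np.vstack([a,b]))
```

```text
(no output)
```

View pics/z1.png

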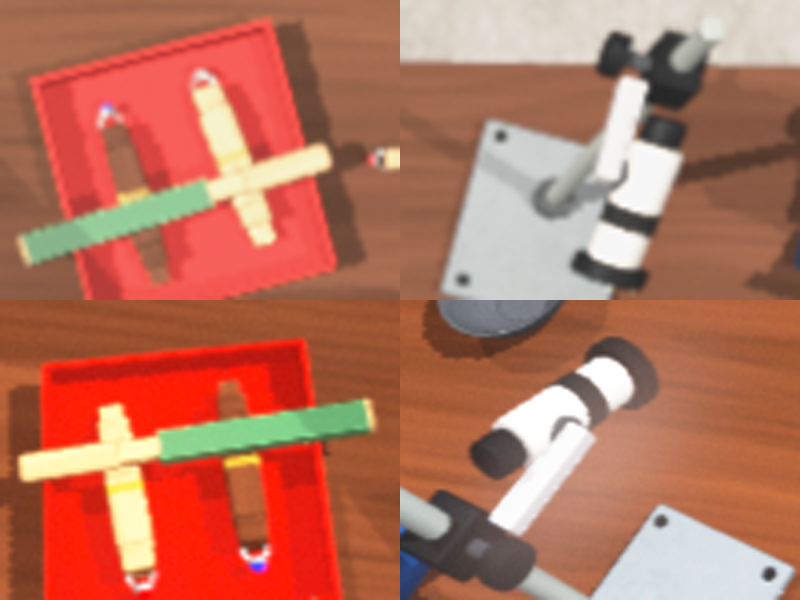

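The zooms show the stick lying over both clamps, with the pale handle towards -y. The pale clamp is the right one in the top view. The camera's ring light is at about top (382,123) and scene (71,223). I'll measure by colour masks next.

```bash
cat > h.py <<'E'
import cv2,numpy as np
from station import ctrl,optics
def info(n):
    i=optics.camera_info(n);f=192/np.tan(np.radians(i["fovy"])/2)
    return f,i["cx"],i["cy"],np.array(i["cam_to_world"])
def ray(c,p):
    f,cx,cy,T=c;d=T[:3,:3]@np.array([(p[0]-cx)/f,-(p[1]-cy)/f,-1]);return T[:3,3],d/np.linalg.norm(d)
def plane(c,p,z):
    o,d=ray(c,p);return o+d*(z-o[2])/d[2]
def tri(*cp):
    A=np.zeros((3,3));b=np.zeros(3)
    for c,p in cp:
        o,d=ray(c,p);M=np.eye(3)-np.outer(d,d);A+=M;b+=M@o
    x=np.linalg.solve(A,b);return x,[round(float(np.linalg.norm((np.eye(3)-np.outer(d,d))@(x-o)))*1000,1) for o,d in [ray(c,p) for c,p in cp]]
def proj(c,X):
    f,cx,cy,T=c;q=T[:3,:3].T@(np.array(X)-T[:3,3]);return np.array([cx+f*q[0]/-q[2],cy-f*q[1]/-q[2]])
def blobs(im,lo,hi,roi,minA=15):
    """rgb image; hsv range; returns [(area,centre,contour)] in full pixels"""
    h=cv2.cvtColor(im,cv2.COLOR_RGB2HSV);m=cv2.inRange(h,np.array(lo),np.array(hi))
    k=np.zeros_like(m);x,y,X,Y=roi;k[y:Y,x:X]=m[y:Y,x:X]
    cs,_=cv2.findContours(k,cv2.RETR_EXTERNAL,cv2.CHAIN_APPROX_NONE);o=[]
    for c in cs:
        M=cv2.moments(c)
        if M["m00"]>=minA:o.append((M["m00"],(M["m10"]/M["m00"],M["m01"]/M["m00"]),c))
    return sorted(o,key=lambda a:-a[0])
def wshot(name):
    """wrist camera calibration, picture"""
    c=info("wrist");im=optics.read_camera("wrist");cv2.imwrite(f"pics/{name}.png",im[:,:,::-1]);return c,im
E
cat > m1.py <<'E'
from h import *
rd=lambda n:cv2.imread(f"pics/{n}0.png")[:,:,::-1].copy()
T,S=info("top"),info("scene");t,s=rd("top"),rd("scene")
def rep(tag,c,b,z):
    for a,p,k in b[:2]:
        W=np.array([plane(c,q,z)[:2] for q in k[:,0]],np.float32)
        (x,y),(w,h),an=cv2.minAreaRect(W);print(tag,int(a),np.round(p,1),"ctr",np.round([x,y],4),"size",np.round([w,h],3),"ang",round(an,1))
for n,c,im,r1,r2 in(("top",T,t,(130,130,205,245),(225,135,330,220)),("scene",S,s,(315,180,395,305),(180,185,290,280))):
    rep(n+" teal",c,blobs(im,(80,80,90),(96,255,255),r1),.03)
    h=cv2.cvtColor(im,cv2.COLOR_RGB2HSV);
    rep(n+" redtray",c,[max([(cv2.contourArea(q),(0,0),q) for q in [cv2.convexHull(np.vstack([b[2] for b in blobs(im,(0,150,120),(6,255,255),r2)+blobs(im,(172,150,120),(180,255,255),r2)]))]])],.036)
    rep(n+" green",c,blobs(im,(50,60,60),(78,255,255),r2),.048)
    rep(n+" pale",c,blobs(im,(14,40,150),(30,170,255),(180,135,330,270)),.03)
def pt(l,a,b):
    x,e=tri((T,a),(S,b));print(l,np.round(x,4),e)
pt("ring",(382.5,123),(71.5,222.7));pt("band",(386.75,109.75),(59,231.5));pt("rear",(395,87.5),(31,249))
E
python3 m1.py
```

```text
top teal 4414 [170.3 189.5] ctr [0.494  0.4115] size [0.32  0.178] ang 3.0
top redtray 4190 [0 0] ctr [0.533  0.0546] size [0.235 0.225] ang 15.1
top green 243 [254.4 191.1] ctr [0.4877 0.1119] size [0.024 0.162] ang 17.5
top pale 393 [287.8 176.7] ctr [0.5507 0.0022] size [0.135 0.105] ang 52.4
top pale 34 [325.8 174.9] ctr [ 0.5496 -0.1368] size [0.022 0.029] ang 0.6
scene teal 6598 [352.9 244.7] ctr [0.5002 0.4116] size [0.332 0.183] ang 2.9
scene redtray 5926 [0 0] ctr [0.5388 0.0559] size [0.245 0.226] ang 15.0
scene green 367 [251.6 219.8] ctr [0.4914 0.1125] size [0.027 0.163] ang 18.1
scene pale 528 [209.2 233.3] ctr [0.539  0.0019] size [0.142 0.103] ang 56.9
ring [ 0.672  -0.2602  0.279 ] [0.4, 0.4]
band [ 0.7049 -0.2651  0.3007] [1.2, 1.2]
rear [ 0.7606 -0.2804  0.3326] [0.7, 0.7]
```

>>> arm_command --rows '[[[470,-428,0,-1.8,1],[470,-428,0,-1.8,1],[470,-428,0,-1.8,1],[470,-428,0,-1.8,1],[470,-428,0,-1.8,1],[470,-428,0,-1.8,1],[470,-428,0,-1.8,1],[470,-428,0,-1.8,1],[470,-428,0,-1.8,1],[470,-428,0,-1.8,1],[470,-428,0,-1.8,1],[470,-428,0,-1.8,1]]]' --grip_force 30

```text
t: 1.35
tcp_pos: [0.4604, -0.0077, 0.2313]
eef_rot: [0.519, 0.855, -0.0, 0.0]
contact_force: [1.1, -0.5, 0.1]
gripper_width: 0.0855
finger_force: 0.0
```

>>> arm_command --rows '[[[37,72,0,-1.8,1],[37,72,0,-1.8,1],[37,72,0,-1.8,1],[37,72,0,-1.8,1],[37,72,0,-1.8,1],[37,72,0,-1.8,1],[37,72,0,-1.8,1],[37,72,0,-1.8,1],[37,72,0,-1.8,1],[37,72,0,-1.8,1],[37,72,0,-1.8,1],[37,72,0,-1.8,1]]]'

```text
t: 2.55
tcp_pos: [0.5068, 0.0559, 0.2311]
eef_rot: [-0.347, 0.938, 0.0, -0.0]
contact_force: [0.3, 0.2, 0.3]
gripper_width: 0.0853
finger_force: 0.0
```

>>> arm_command --rows '[[[0,0,0,-1.18,1],[0,0,0,-1.18,1],[0,0,0,-1.18,1],[0,0,0,-1.18,1],[0,0,0,-1.18,1],[0,0,0,-1.18,1],[0,0,0,-1.18,1],[0,0,0,-1.18,1],[0,0,0,-1.18,1]]]'

```text
t: 3.45
tcp_pos: [0.5068, 0.0559, 0.2311]
eef_rot: [0.809, -0.588, -0.0, 0.0]
contact_force: [0.5, -0.7, 0.9]
gripper_width: 0.0854
finger_force: 0.0
```

Run:
```python
from h import *
s=ctrl.get_state();print(s["t"],s["tcp_pos"],s["eef_rot"],np.round(s["joint_pos"],3))
c,im=wshot("w1")
np.save("w1c.npy",np.array([c[0],c[1],c[2],*c[3].ravel()]))
```

```text
3.45 [0.50677244 0.05589335 0.23112279] [ 8.09115257e-01 -5.87649947e-01 -1.73922257e-04  1.00620307e-04] [-0.05   0.237 -0.085  1.249  0.    -1.935]
```

View pics/w1.png

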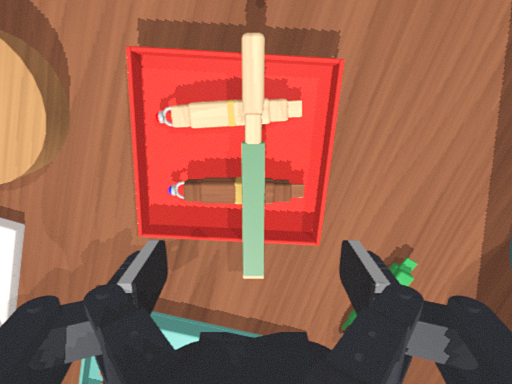

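The wrist view shows the stick vertical in the image, with green from (253,145) to (253,277) and handle up. The pale clamp is at (230,115), stone left at (165,117). The blue clamp is at (238,190).

```bash
cat > m2.py <<'E'
from h import *
a=np.load("w1c.npy");c=(a[0],a[1],a[2],a[3:].reshape(4,4));im=cv2.imread("pics/w1.png")[:,:,::-1].copy()
def rect(tag,b,z,n=1):
    for A,p,k in b[:n]:
        W=np.array([plane(c,q,z)[:2] for q in k[:,0]],np.float32)
        (x,y),(w,h),an=cv2.minAreaRect(W);print(tag,int(A),np.round(p,1),"ctr",np.round([x,y],4),"size",np.round([w,h],4),"ang",round(an,2))
rect("green",blobs(im,(50,50,60),(85,255,255),(200,120,300,290)),.048)
rect("handle",blobs(im,(10,40,150),(32,180,255),(235,20,275,93)),.048)
rect("clampL",blobs(im,(10,30,120),(32,220,255),(150,85,240,140)),.033,2)
rect("clampR",blobs(im,(10,30,120),(32,220,255),(268,85,320,140)),.033,2)
for l,p,z in(("stone",(160,117),.019),("butt",(302,109),.019),("bluestone",(173,190),.019),("bluebutt",(304,191),.019),("handle end",(253,34),.048),("blade end",(253.5,276),.048),
  ("rim",(129,48),.036),("rim",(342,60),.036),("rim",(141,237),.036),("rim",(320,244),.036)):print(l,np.round(plane(c,p,z),4))
E
python3 m2.py
```

```text
green 2639 [252.9 207.7] ctr [0.4872 0.1098] size [0.0254 0.1673] ang 18.03
handle 1277 [252.6  62.1] ctr [ 0.5385 -0.0463] size [0.0232 0.0567] ang 18.67
clampL 1591 [206.5 114.1] ctr [0.5732 0.0192] size [0.0773 0.0285] ang 20.06
clampR 612 [283.3 109.4] ctr [ 0.4899 -0.0121] size [0.037  0.0249] ang 18.9
stone [0.6243 0.0403 0.019 ]
butt [ 0.4696 -0.0196  0.019 ]
bluestone [0.5889 0.123  0.019 ]
bluebutt [0.4316 0.0732 0.019 ]
handle end [ 0.5464 -0.0717  0.048 ]
blade end [0.4598 0.1919 0.048 ]
rim [ 0.6659 -0.0212  0.036 ]
rim [ 0.4501 -0.0793  0.036 ]
rim [0.6098 0.1895 0.036 ]
rim [0.3915 0.1288 0.036 ]
```

>>> arm_command --rows '[[[5,2,50,0,1],[5,2,100,0,1],[5,2,145,0,1],[5,2,180,0,1],[5,2,200,0,1],[5,2,209,0,1],[5,2,209,0,1],[5,2,209,0,-1],[5,2,209,0,-1],[5,2,209,0,-1],[5,2,209,0,-1],[5,2,209,0,-1]]]' --grip_force 40

```text
t: 4.7
tcp_pos: [0.5069, 0.0505, 0.0229]
eef_rot: [0.808, -0.589, 0.0, -0.0]
contact_force: [-0.6, -0.1, 7.5]
gripper_width: 0.0254
finger_force: 38.9
```

>>> arm_command --rows '[[[0,0,-40,0,-1],[0,0,-90,0,-1],[0,0,-140,0.1,-1],[-40,-10,-160,0.25,-1],[-85,-22,-160,0.4,-1],[-130,-34,-160,0.55,-1],[-175,-46,-160,0.7,-1],[-220,-58,-160,0.85,-1],[-260,-70,-160,1.0,-1],[-295,-80,-160,1.14,-1],[-312,-85,-160,1.28,-1],[-312,-85,-160,1.42,-1]]]'

```text
t: 5.9
tcp_pos: [0.4909, 0.376, 0.1819]
eef_rot: [-0.248, 0.969, 0.0, -0.0]
contact_force: [-0.5, -1.3, -0.9]
gripper_width: 0.0254
finger_force: 40.1
```

>>> arm_command --rows '[[[0,0,0,0.14,-1],[0,0,0,0.28,-1],[0,0,0,0.414,-1],[0,0,0,0.414,-1],[0,0,0,0.414,-1]]]'

```text
t: 6.4
tcp_pos: [0.4915, 0.3735, 0.1824]
eef_rot: [-0.048, 0.999, -0.0, -0.0]
contact_force: [-0.3, 0.7, -1.0]
gripper_width: 0.0252
finger_force: 40.1
```

Run:
```python
from h import *
s=ctrl.get_state();print(s["t"],s["tcp_pos"],s["eef_rot"],np.round(s["joint_pos"],3),s["gripper_width"])
c,im=wshot("w2")
np.save("w2c.npy",np.array([c[0],c[1],c[2],*c[3].ravel()]))
T=info("top");t=optics.read_camera("top");cv2.imwrite("pics/top2.png",t[:,:,::-1])
```

```text
6.4 [0.49145841 0.37350125 0.18235232] [-4.77270084e-02  9.98860417e-01 -2.94698988e-06 -2.23116971e-05] [0.518 0.439 0.09  1.222 0.    0.422] 0.02524187100391966
```

View pics/w2.png

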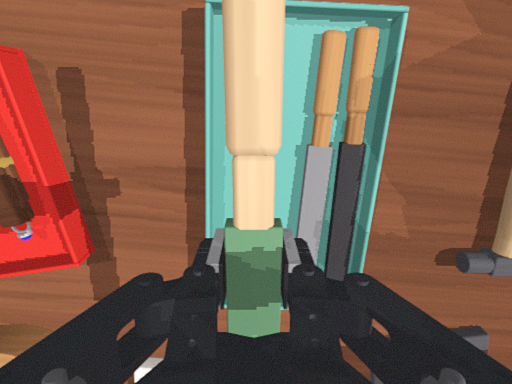

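The wrist view shows the stick held over the free half, handle to -x. The tray rim corners are at about (206,4) and (408,8), and the sticks' handles are at (328,75) and (362,70).

Run:
```python
from h import *
a=np.load("w2c.npy");c=(a[0],a[1],a[2],a[3:].reshape(4,4));im=cv2.imread("pics/w2.png")[:,:,::-1].copy()
for l,p,z in(("cornerR",(206,4),.03),("leftlow",(208,235),.03),("cornerL",(408,8),.03),("rightlow",(366,272),.03),("b end",(336,31),.017),("a end",(369,28),.017),("b neck",(320,146),.017),("a neck",(352,143),.017),("b low",(309,235),.017),("a low",(341,260),.017),("held handle neck",(253,153),.18-.0),("held neck/green",(254,222),.19)):print(l,np.round(plane(c,p,z),4))
T=info("top");t=cv2.imread("pics/top0.png")[:,:,::-1].copy()
for nm,lo,hi in(("grey",(0,0,90),(180,70,170)),("orange",(8,120,120),(20,255,255))):
    for A,p,k in blobs(t,lo,hi,(146,148,195,232),20)[:3]:print(nm,A,np.round(plane(T,p,.017),4))
```

```text
cornerR [0.3421 0.3176 0.03  ]
leftlow [0.5649 0.3307 0.03  ]
cornerL [0.3281 0.4945 0.03  ]
rightlow [0.5942 0.5133 0.03  ]
b end [0.3494 0.4378 0.017 ]
a end [0.344 0.468 0.017]
b neck [0.4578 0.4404 0.017 ]
a neck [0.4515 0.4731 0.017 ]
b low [0.5604 0.4445 0.017 ]
a low [0.5889 0.487  0.017 ]
held handle neck [0.4414 0.3686 0.18  ]
held neck/green [0.474  0.3722 0.19  ]
orange 52.0 [0.4116 0.4687 0.017 ]
orange 46.5 [0.413  0.4351 0.017 ]
```

>>> arm_command --rows '[[[2,4,50,0.04,-1],[2,4,95,0.04,-1],[2,4,130,0.04,-1],[2,4,155,0.04,-1],[2,4,168,0.04,-1],[2,4,172,0.04,-1],[2,4,172,0.04,-1]]]'

```text
t: 7.2
tcp_pos: [0.4895, 0.3775, 0.0108]
eef_rot: [-0.026, 1.0, 0.0, 0.0]
contact_force: [0.6, 0.3, -0.6]
gripper_width: 0.0253
finger_force: 40.1
```

>>> arm_command --rows '[[[0,0,2,0,-1],[0,0,3,0,-1],[0,0,4,0,-1],[0,0,4,0,-1]]]'

```text
t: 7.6
tcp_pos: [0.4893, 0.3774, 0.0066]
eef_rot: [-0.026, 1.0, 0.0, 0.0]
contact_force: [-0.8, 0.4, -0.9]
gripper_width: 0.0252
finger_force: 40.1
```

>>> arm_command --rows '[[[0,0,1,0,-1],[0,0,2,0,-1],[0,0,2,0,-1]]]'

```text
t: 7.9
tcp_pos: [0.4893, 0.3774, 0.005]
eef_rot: [-0.026, 1.0, 0.0, 0.0]
contact_force: [-2.1, -1.7, 8.5]
gripper_width: 0.0254
finger_force: 46.1
```

>>> arm_command --rows '[[[0,0,-1,0,-0.15],[0,0,-1,0,-0.15],[0,0,-1,0,-0.05],[0,0,-1,0,-0.05],[0,0,-1,0,-0.05]]]'

```text
t: 8.4
tcp_pos: [0.4892, 0.3773, 0.0052]
eef_rot: [-0.026, 1.0, -0.0, -0.0]
contact_force: [0.1, -0.3, 0.7]
gripper_width: 0.0407
finger_force: 0.0
```

>>> arm_command --rows '[[[0,0,-20,0,-0.05],[0,0,-50,0,-0.05],[0,0,-100,0,0.5],[0,0,-150,0,1],[0,0,-190,0,1],[0,0,-200,0,1],[0,0,-200,0,1]]]'

```text
t: 9.1
tcp_pos: [0.4898, 0.3777, 0.2066]
eef_rot: [-0.026, 1.0, 0.001, 0.001]
contact_force: [0.2, -0.0, -0.4]
gripper_width: 0.0854
finger_force: 0.0
```

Run:
```python
from h import *
s=ctrl.get_state();print(s["t"],s["tcp_pos"],s["eef_rot"],s["gripper_width"])
c,im=wshot("w3");np.save("w3c.npy",np.array([c[0],c[1],c[2],*c[3].ravel()]))
T,S=info("top"),info("scene")
t=optics.read_camera("top");cv2.imwrite("pics/top3.png",t[:,:,::-1]);sc=optics.read_camera("scene");cv2.imwrite("pics/scene3.png",sc[:,:,::-1])
f=lambda im,x,y,w,h,W,H:cv2.resize(im[y:y+h,x:x+w],(W,H),interpolation=cv2.INTER_CUBIC)
A=np.hstack([im[:300,:400],f(t,150,60,160,120,400,300)]);B=np.hstack([f(sc,150,270,152,114,400,300),f(sc,270,180,160,120,400,300)])
cv2.imwrite("pics/z3.png",np.vstack([A,B])[:,:,::-1])
for b in blobs(im,(50,50,50),(80,255,255),(180,0,330,384))[:1]:
    W=np.array([plane(c,q,.017)[:2] for q in b[2][:,0]],np.float32);print("green",b[0],cv2.minAreaRect(W))
for n,a,b in(("disc",(262,98),(222,339)),("cube",(263,97),(221.5,335))):
    print(n,tri((T,a),(S,b)))
```

```text
9.1 [0.4897907  0.37770494 0.20658192] [-2.57648396e-02  9.99667094e-01  6.56290679e-04  1.20186976e-03] 0.08538415458822507
green 2676.0 ((0.5491377115249634, 0.38048359751701355), (0.16870135068893433, 0.02646723762154579), 3.040701150894165)
disc (array([0.82503301, 0.09090173, 0.03859311]), [0.7, 0.7])
cube (array([0.82008649, 0.08930445, 0.06292993]), [2.1, 2.1])
```

View pics/z3.png

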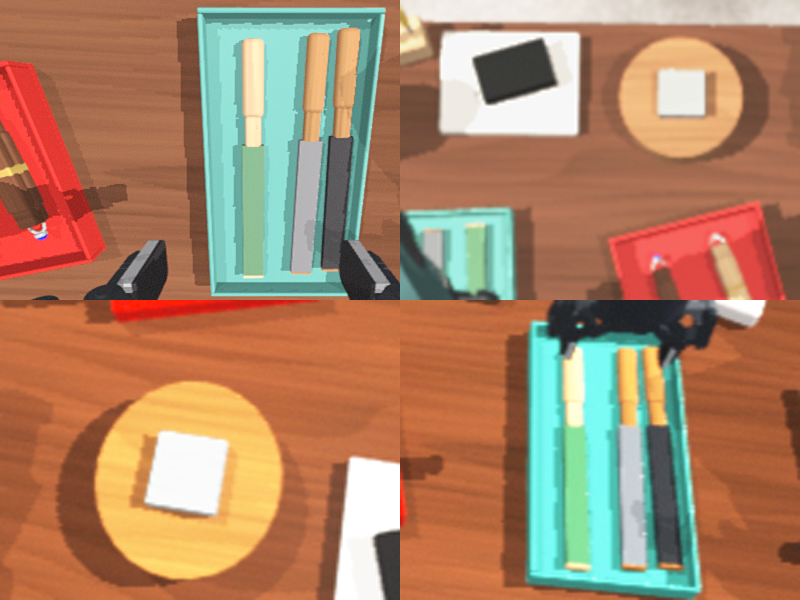

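The stick lies flat in the free half, parallel (3.0°) to the others with its handle at the same end. Next is the clamp.

>>> arm_command --rows '[[[-10,-50,0,-0.1,0.2],[-10,-100,0,-0.2,0.2],[-10,-150,0,-0.305,0.2],[-10,-200,0,-0.305,0.2],[-10,-250,0,-0.305,0.2],[-10,-300,0,-0.305,0.2],[-10,-345,0,-0.305,0.2],[-10,-370,0,-0.305,0.2],[-10,-376,0,-0.305,0.2],[-10,-376,0,-0.305,0.2]]]'

```text
t: 10.25
tcp_pos: [0.518, 0.002, 0.2042]
eef_rot: [-0.177, 0.984, 0.0, -0.001]
contact_force: [-0.5, -0.1, -0.2]
gripper_width: 0.0511
finger_force: 0.0
```

Run:
```python
from h import *
s=ctrl.get_state();print(s["t"],s["tcp_pos"],s["eef_rot"],s["gripper_width"],np.round(s["joint_pos"],2))
c,im=wshot("w4");np.save("w4c.npy",np.array([c[0],c[1],c[2],*c[3].ravel()]))
X=proj(c,[.545,.0097,.02]).astype(int);print("expect",X)
for b in blobs(im,(10,30,120),(32,220,255),(X[0]-50,X[1]-120,X[0]+50,X[1]+120))[:2]:
    W=np.array([plane(c,q,.031)[:2] for q in b[2][:,0]],np.float32);print(b[0],np.round(b[1],1),cv2.boundingRect(b[2]),cv2.minAreaRect(W))
for n,q in(("tcp",s["tcp_pos"]),):print(n,proj(c,q))
```

```text
10.25 [0.51802924 0.00197301 0.20416376] [-1.76583237e-01  9.84285196e-01  3.94217815e-04 -9.26020237e-04] 0.05114915385455315 [-0.15  0.26 -0.12  1.19  0.   -0.51]
expect [250 190]
2803.5 [249.9 185.5] (237, 121, 27, 128) ((0.5395660400390625, 0.006886497139930725), (0.14834164083003998, 0.02930827997624874), 20.367258071899414)
2478.5 [246.9 296.4] (200, 280, 100, 30) ((0.6710935831069946, 0.054557859897613525), (0.042991526424884796, 0.12672019004821777), 20.3291072845459)
tcp [252.27955216 246.045683  ]
```

View pics/w4.png

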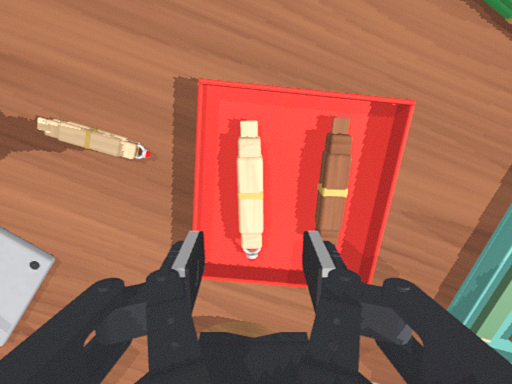

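The pale clamp is clear at (250,186), stone at (251,252). Its butt is at (249,122), and the fingers straddle it. Descending and gripping.

>>> arm_command --rows '[[[4,-3,50,0,0.2],[4,-3,100,0,0.2],[4,-3,145,0,0.2],[4,-3,175,0,0.2],[4,-3,190,0,0.2],[4,-3,197,0,0.2],[4,-3,197,0,0.2],[4,-3,197,0,-1],[4,-3,197,0,-1],[4,-3,197,0,-1],[4,-3,197,0,-1]]]' --grip_force 50

```text
t: 11.4
tcp_pos: [0.5165, -0.0017, 0.0094]
eef_rot: [-0.177, 0.984, -0.0, 0.001]
contact_force: [-0.2, 2.1, 7.2]
gripper_width: 0.027
finger_force: 50.0
```

>>> arm_command --rows '[[[0,0,-20,0,-1],[0,0,-50,0,-1],[0,0,-80,0.05,-1],[40,6,-90,0.093,-1],[80,12,-90,0.093,-1],[110,16,-90,0.093,-1],[122,17,-90,0.093,-1],[122,17,-90,0.093,-1],[122,17,-90,0.093,-1]]]'

```text
t: 12.3
tcp_pos: [0.3968, -0.0287, 0.0988]
eef_rot: [-0.131, 0.991, -0.0, 0.001]
contact_force: [0.7, 0.4, -2.1]
gripper_width: 0.0272
finger_force: 49.7
```

```bash
cat > look.py <<'E'
import sys
from h import *
s=ctrl.get_state();print(round(s["t"],2),np.round(s["tcp_pos"],4),np.round(s["eef_rot"],4),s["gripper_width"],np.round(s["contact_force"],1))
n=sys.argv[1];c=info("wrist");w=optics.read_camera("wrist");t=optics.read_camera("top");S=optics.read_camera("scene")
np.save(n+"c.npy",np.array([c[0],c[1],c[2],*c[3].ravel()]))
for k,i in(("w",w),("t",t),("s",S)):cv2.imwrite(f"pics/{n}{k}.png",i[:,:,::-1])
g=np.array(s["tcp_pos"])
def crop(im,cam,W=128,H=96):
    x,y=proj(info(cam),g).astype(int);x=min(max(x-W//2,0),512-W);y=min(max(y-H//2,0),384-H);print(cam,"crop",x,y)
    return cv2.resize(im[y:y+H,x:x+W],(400,300),interpolation=cv2.INTER_CUBIC)
out=np.vstack([np.hstack([cv2.resize(w,(400,300)),crop(t,"top")]),np.hstack([crop(S,"scene"),np.zeros((300,400,3),np.uint8)])])
cv2.imwrite(f"pics/{n}z.png",out[:,:,::-1])
E
python3 look.py p1
```

```text
12.3 [ 0.3968 -0.0287  0.0988] [-1.312e-01  9.914e-01 -3.000e-04  8.000e-04] 0.02722810134068114 [ 0.7  0.4 -2.1]
top crop 232 169
scene crop 144 130
```

View pics/p1z.png

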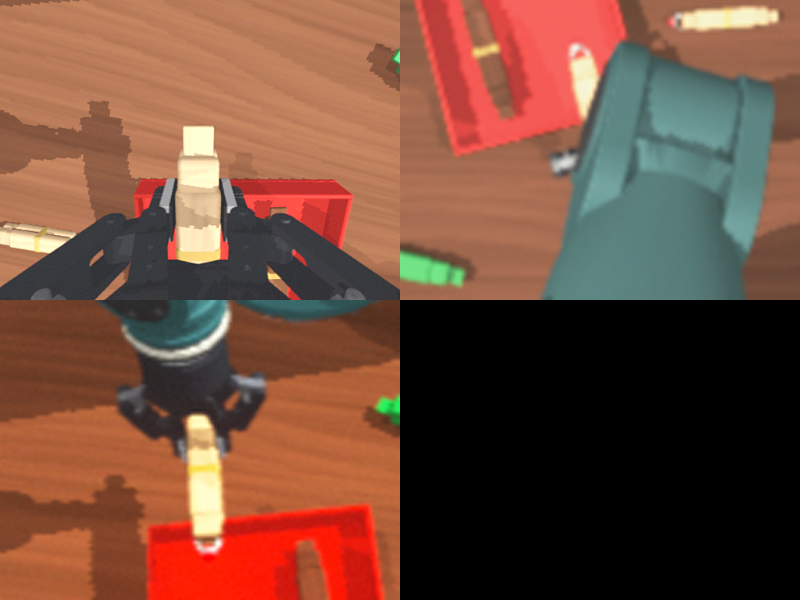

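Clamp held level, its tail at (198,140) in the wrist part and the stone over the red rim in the scene part. Now pivot it by bearing its front on the tray rim.

>>> arm_command --rows '[[[0,0,30,0,-1],[0,0,50,0,-1],[0,0,56,0,-1],[0,0,60,0,-1],[0,0,63,0,-1],[0,0,65,0,-1]]]' --grip_force 22

```text
t: 13.05
tcp_pos: [0.3942, -0.0285, 0.0337]
eef_rot: [-0.131, 0.991, -0.0, -0.002]
contact_force: [-18.0, -0.6, 21.8]
gripper_width: 0.0274
finger_force: 55.4
```

>>> arm_command --rows '[[[0,0,0,0,-1],[0,0,0,0,-1]]]' --grip_force 22

```text
t: 13.25
tcp_pos: [0.3947, -0.0285, 0.0338]
eef_rot: [-0.131, 0.991, -0.0, -0.001]
contact_force: [-8.8, -1.0, 9.9]
gripper_width: 0.0271
finger_force: 54.2
```

```bash
cat > tilt.py <<'E'
import sys
from h import *
# butt of the wedge in the wrist view: pale pixels nearest the picture's top; compared with level/tilted predictions
s=ctrl.get_state();c=info("wrist");im=optics.read_camera("wrist");n=sys.argv[1];cv2.imwrite(f"pics/{n}.png",im[:,:,::-1])
S=optics.read_camera("scene");cv2.imwrite(f"pics/{n}s.png",S[:,:,::-1])
print(round(s["t"],2),np.round(s["tcp_pos"],4),np.round(s["contact_force"],1),s["finger_force"],s["gripper_width"])
from scipy.spatial.transform import Rotation as R
M=R.from_quat(s["eef_rot"]).as_matrix();o=np.array(s["tcp_pos"])
def pts(th,xg=-.033,zg=.024,off=.0196):
    ax=np.array([-M[0,0],-M[1,0],0]);ax/=np.linalg.norm(ax);up=np.array([0,0,1.]);X=np.cos(th)*ax+np.sin(th)*up;Z=-np.sin(th)*ax+np.cos(th)*up
    P=o+up*off;f=lambda x,z:P+X*(x-xg)+Z*(z-zg);return f
for b in blobs(im,(10,30,120),(32,220,255),(215,100,300,300))[:2]:
    k=b[2][:,0];print("pale area",b[0],"bbox",cv2.boundingRect(b[2]))
    for y in range(k[:,1].min(),k[:,1].max(),12):
        r=k[abs(k[:,1]-y)<=1];print((y,r[:,0].min(),r[:,0].max()),end=" ")
    print()
for d in(0,10,20,25,30,35):
    f=pts(np.radians(d));print(d,"butt",np.round(proj(c,f(-.083,.014)),1),"tail top edge",np.round(proj(c,f(-.066,.028)),1),"scene stone",np.round(proj(info("scene"),f(.087,.014)),1))
st=blobs(S,(0,0,0),(180,255,255),(0,0,1,1))
h=cv2.cvtColor(S,cv2.COLOR_RGB2HSV)
E
python3 tilt.py q1
```

```text
13.25 [ 0.3947 -0.0285  0.0338] [-8.8 -1.   9.9] 54.200453013181686 0.02706176754346903
pale area 14610.0 bbox (215, 100, 85, 200)
(100, np.int32(215), np.int32(299)) (112, np.int32(215), np.int32(299)) (124, np.int32(215), np.int32(299)) (136, np.int32(215), np.int32(299)) (148, np.int32(215), np.int32(299)) (160, np.int32(215), np.int32(299)) (172, np.int32(215), np.int32(299)) (184, np.int32(215), np.int32(299)) (196, np.int32(215), np.int32(299)) (208, np.int32(215), np.int32(299)) (220, np.int32(220), np.int32(299)) (232, np.int32(227), np.int32(299)) (244, np.int32(224), np.int32(282)) (256, np.int32(224), np.int32(282)) (268, np.int32(224), np.int32(282)) (280, np.int32(224), np.int32(282)) (292, np.int32(224), np.int32(283)) 
0 butt [252.5 158.4] tail top edge [252.5 203.8] scene stone [213.2 221.6]
10 butt [252.6 159.9] tail top edge [252.5 198.9] scene stone [212.5 218.3]
20 butt [252.6 164.2] tail top edge [252.5 196.5] scene stone [211.6 213.8]
25 butt [252.6 167.2] tail top edge [252.5 196.2] scene stone [211.2 211.2]
30 butt [252.6 170.8] tail top edge [252.6 196.3] scene stone [210.7 208.3]
35 butt [252.6 174.7] tail top edge [252.6 197. ] scene stone [210.3 205.2]
```

>>> arm_command --rows '[[[0,0,2,0,-1],[0,0,4,0,-1],[0,0,6,0,-1],[0,0,6,0,-1],[0,0,6,0,-1]]]' --grip_force 20

```text
t: 13.85
tcp_pos: [0.3945, -0.0286, 0.0279]
eef_rot: [-0.131, 0.991, -0.0, -0.001]
contact_force: [-13.4, -2.6, 15.5]
gripper_width: 0.0269
finger_force: 57.7
```

```bash
python3 tilt.py q2 | grep -v "(1"
python3 - <<'E'
import cv2,numpy as np
a=cv2.imread("pics/q2.png")[90:300,170:340];b=cv2.imread("pics/q2s.png")[150:250,160:260]
cv2.imwrite("pics/q2z.png",np.hstack([cv2.resize(a,(400,494)),cv2.resize(b,(400,494))]))
E
```

```text
13.85 [ 0.3945 -0.0286  0.0279] [-13.4  -2.6  15.5] 57.7388097345829 0.026914860939211957
pale area 14613.0 bbox (215, 100, 85, 200)
0 butt [252.5 158.4] tail top edge [252.5 203.8] scene stone [213.4 222.4]
10 butt [252.6 159.9] tail top edge [252.5 198.9] scene stone [212.7 219.2]
20 butt [252.6 164.2] tail top edge [252.5 196.5] scene stone [211.8 214.7]
25 butt [252.6 167.3] tail top edge [252.5 196.2] scene stone [211.4 212.1]
30 butt [252.6 170.8] tail top edge [252.6 196.4] scene stone [210.9 209.2]
35 butt [252.7 174.7] tail top edge [252.6 197. ] scene stone [210.5 206.1]
```

View pics/q2z.png

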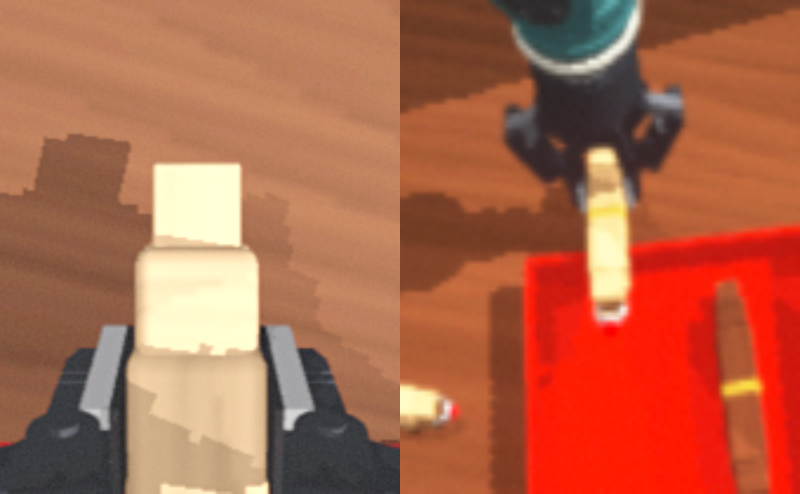

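The tail end is at wrist (253,159) and the stone at scene (212.5,216.4), so the tilt is about 17° and pivoting works. Continuing.

>>> arm_command --rows '[[[0,0,2,0,-1],[0,0,4,0,-1],[0,0,6,0,-1],[0,0,7,0,-1],[0,0,7,0,-1],[0,0,7,0,-1]]]' --grip_force 20

```text
t: 14.55
tcp_pos: [0.3945, -0.0286, 0.0209]
eef_rot: [-0.131, 0.991, -0.0, -0.001]
contact_force: [-14.9, -2.8, 18.3]
gripper_width: 0.027
finger_force: 62.2
```

>>> arm_command --rows '[[[0,0,-20,0,-1],[0,0,-60,0,-1],[0,0,-110,0,-1],[-5,-30,-155,0.1,-1],[-10,-65,-190,0.2,-1],[-16,-100,-225,0.3,-1],[-20,-135,-260,0.4,-1],[-26,-170,-295,0.489,-1],[-31,-202,-330,0.489,-1],[-31,-202,-370,0.489,-1],[-31,-202,-400,0.489,-1],[-31,-202,-400,0.489,-1]]]' --grip_force 70

```text
t: 15.75
tcp_pos: [0.4788, -0.216, 0.4241]
eef_rot: [0.113, 0.994, -0.001, 0.002]
contact_force: [0.8, -0.5, -1.2]
gripper_width: 0.0268
finger_force: 69.8
```

>>> arm_command --rows '[[[0,0,0,0,-1],[0,0,0,0,-1]]]'

```text
t: 15.95
tcp_pos: [0.478, -0.2152, 0.4196]
eef_rot: [0.112, 0.994, 0.0, -0.001]
contact_force: [0.9, -0.4, -0.9]
gripper_width: 0.0271
finger_force: 69.8
```

```bash
cat look.py | sed 's/out=.*//; s/^cv2.imwrite(f"pics\/{n}z.*//' > look2.py; python3 look2.py v1
python3 - <<'E'
from h import *
im=cv2.imread("pics/v1w.png")[:,:,::-1].copy()
a=np.load("v1c.npy");c=(a[0],a[1],a[2],a[3:].reshape(4,4))
print("ring exp",proj(c,[.672,-.2602,.279]),"rear",proj(c,[.7606,-.2804,.3326]))
E
```

```text
15.95 [ 0.478  -0.2152  0.4196] [ 1.124e-01  9.937e-01  2.000e-04 -5.000e-04] 0.027055564404705183 [ 0.9 -0.4 -0.9]
ring exp [253.04897183 338.69151503] rear [253.10153198 442.48043564]
```

Run:
```python
from h import *
t=cv2.imread("pics/top0.png");s=cv2.imread("pics/scene0.png")
up=lambda im,x,y,w,h:cv2.resize(im[y:y+h,x:x+w],None,fx=4,fy=4,interpolation=cv2.INTER_CUBIC)
T=up(t,366,80,45,55);S=up(s,15,205,75,60)
def show(im):
    g=im.min(axis=2).astype(int)
    for y in range(0,g.shape[0],6):print("%3d "%y+"".join(" .:-=+*%@#"[min(9,v//26)] for v in g[y,::3]))
show(T);show(S)
```

```text
0 -:::--::::::::::--:::-=*@########*-:............::::::::::::
  6 ::::::::::::::::--:::-+%########@*=--::........:::::::::::::
 12 :::::::::--::----:---=*@########%+=--:::::::::::::::::::::::
 18 ------::::--::-------+%#######@%+=-:::::::::::::::::::::::::
 24 :::---::---:--:::::-=%#######@%+-::::::-:::::..:::::::::::::
 30 -----::::::::::::--=*@#######@%=:.::::--:::::...::::::::::::
 36 **++==---:::::::-=+*@@#######%+-::::::-:::::...:::::::::::::
 42 %%%%%%%***+==--=+*%%@#######@@@@%*+==--::::...::::::::::::::
 48 %%%%%%%%%%%%%*****%%@######@@########@%%*+=--:::::::::::::::
 54 %%%%%%%%%%%%%%****%@#######@##############@@%*=-::::::::::::
 60 %%%%%%%%%%%%******%@######@%@###############@%=-:::::.......
 66 %%%%%%%%%%****+++%@######@*+%##############@%+-:............
 72 @%%%%%%%****++++*%@######%*+%#############@%*-:.............
 78 **********++++*%%%%%%@@@@*++%############@%*-:......::::::::
 84 ==++*****++++++**+++++++=+%@#############@*=::::::::::::::::
 90 =+*****++==++++++++++++*%@##############@%+-::::::::::::::::
 96 ++***++==-==+++++++++*%@###############@%+--::::::::::::::
[... 4802 characters left out ...]
---=+*@##############@@@@%+=============================--------------
204 :::::::::::::::::::::::::::::----=*@#############@@@@@%+===========================-==--------------
210 ::::::::::::::::::::::::::------+%#############@@@@@%+===============================---------------
216 ::::::::::::::::---::::-------=%@#############@@@@%*+===============================----------------
222 :::::::::::::::::::::-------=*@#############@@@@@%+==============================-------------------
228 :::::::::::::--------------+%##############@@@@@*+===========================-----------------------
234 :::::::::::::------------=%##############@@@@@*+=============================----------------------:
```

```bash
cat > axis.py <<'E'
from h import *
T,S=info("top"),info("scene");t=cv2.imread("pics/top0.png");s=cv2.imread("pics/scene0.png")
n=lambda c,p,q:np.cross(ray(c,p)[1],ray(c,q)[1])
def axis(tp,tq,sp,sq):
    n1,n2=n(T,tp,tq),n(S,sp,sq);d=np.cross(n1,n2);d/=np.linalg.norm(d);d*=-np.sign(d[0])
    A=np.array([n1,n2,d]);b=[n1@T[3][:3,3],n2@S[3][:3,3],d@np.array([.672,-.26,.279])];return np.linalg.solve(A,b),d
for sl in(-.42,-.44,-.46):
  for ss in(-1.4,-1.5,-1.6):
    P,d=axis((387.25-6.75*-sl*-1*-1,109.25+6.75) if 0 else (387.25+6.75*sl,116),(387.25-6.75*sl,102.5),(65,227.5),(65+10*ss,237.5))
    print(sl,ss,np.round(P,4),np.round(d,3),"slope %.1f yaw %.1f"%(np.degrees(np.arcsin(-d[2])),np.degrees(np.arctan2(-d[1],-d[0]))))
P,d=axis((387.25-6.75*.44,116),(387.25+6.75*.44,102.5),(65,227.5),(50,237.5))
a=np.cross(d,[0,0,1]);a/=np.linalg.norm(a);b=np.cross(a,d)
th=np.linspace(0,2*np.pi,72)
for nm,c,im,roi in(("top",T,t,(368,108,396,134)),("scene",S,s,(50,205,90,240))):
    x,y,X,Y=roi;v=cv2.GaussianBlur(im,(1,1),0)[y:Y,x:X].max(axis=2);ys,xs=np.nonzero(v<75)
    p0=proj(c,P);e=proj(c,P+.01*d)-p0;k=np.linalg.norm(e)/.01;e/=np.linalg.norm(e)
    g=np.stack([xs+x,ys+y],1)-p0;m=abs(g@np.array([-e[1],e[0]]))<6;r=(g@e)
    C=np.array([proj(c,P+.028*(a*np.cos(u)+b*np.sin(u)))-p0 for u in th])
    W=g@np.array([-e[1],e[0]])
    print(nm,"p0",p0,"px/m",k,"dark extents axial",r[m].min(),r[m].max(),"circle max",(C@e).max(),"lens shift mm",1000*(r[m].max()+.5-(C@e).max())/k,"lateral",W.min(),W.max(),(C@np.array([-e[1],e[0]])).min(),(C@np.array([-e[1],e[0]])).max())
E
python3 axis.py
```

```text
-0.42 -1.4 [ 0.6719 -0.2569  0.2816] [-0.879  0.296 -0.374] slope 21.9 yaw -18.6
-0.42 -1.5 [ 0.6722 -0.2573  0.2804] [-0.859  0.275 -0.432] slope 25.6 yaw -17.7
-0.42 -1.6 [ 0.6725 -0.2576  0.2794] [-0.839  0.255 -0.48 ] slope 28.7 yaw -16.9
-0.44 -1.4 [ 0.672  -0.2559  0.2827] [-0.881  0.321 -0.348] slope 20.4 yaw -20.0
-0.44 -1.5 [ 0.6722 -0.2562  0.2814] [-0.862  0.3   -0.408] slope 24.1 yaw -19.2
-0.44 -1.6 [ 0.6724 -0.2566  0.2804] [-0.843  0.281 -0.458] slope 27.3 yaw -18.4
-0.46 -1.4 [ 0.6722 -0.2549  0.2839] [-0.881  0.346 -0.322] slope 18.8 yaw -21.4
-0.46 -1.5 [ 0.6722 -0.2552  0.2825] [-0.864  0.325 -0.384] slope 22.6 yaw -20.6
-0.46 -1.6 [ 0.6724 -0.2556  0.2814] [-0.846  0.306 -0.436] slope 25.8 yaw -19.9
top p0 [381.29780699 122.77771138] px/m 352.32073585555344 dark extents axial -16.408556297770833 1.9343569519813193 circle max 0.8734946024601825 lens shift mm 4.4302312940248525 lateral -8.860249513852466 8.20122269050789 -9.82151616685897 9.715099719706556Traceback (most recent call last):
  File "axis.py", line 20, in <module>
    print(nm,"p0",p0,"px/m",k,"dark extents axial",r[m].min(),r[m].max(),"circle max",(C@e).max(),"lens shift mm",1000*(r[m].max()+.5-(C@e).max())/k,"lateral",W.min(),W.max(),(C@np.array([-e[1],e[0]])).min(),(C@np.array([-e[1],e[0]])).max())
                                                   ~~~~~~~~^^
    return umr_minimum(a, axis, None, out, keepdims, initial, where)
ValueError: zero-size array to reduction operation minimum which has no identity
```

>>> arm_command --rows '[[[0,0,-15,0.15,-1],[0,0,-15,0.3,-1],[0,0,-15,0.45,-1],[0,0,-15,0.6,-1],[0,0,-15,0.75,-1],[0,0,-15,0.9,-1],[0,0,-15,1.05,-1],[0,0,-15,1.2,-1],[0,0,-15,1.35,-1],[-30,10,-15,1.5,-1],[-70,20,-15,1.65,-1],[-100,34,-15,1.8,-1]]]'

```text
t: 17.3
tcp_pos: [0.5843, -0.2046, 0.4347]
eef_rot: [0.85, 0.527, -0.0, -0.0]
contact_force: [0.5, -1.2, -1.1]
gripper_width: 0.0268
finger_force: 69.8
```

Run:
```python
from station import ctrl;import numpy as np
s=ctrl.get_state();print(s["t"],s["tcp_pos"],np.round(s["eef_rot"],4),np.round(s["joint_pos"],3))
```

```text
17.3 [ 0.58431322 -0.20457549  0.43472315] [ 8.501e-01  5.267e-01 -1.000e-04 -2.000e-04] [-0.468  0.542  0.978  2.007  0.     1.564]
```

>>> arm_command --rows '[[[0,0,0,0.15,-1],[0,0,0,0.3,-1],[0,0,0,0.45,-1],[0,0,0,0.6,-1],[0,0,0,0.75,-1],[0,0,0,0.9,-1],[0,0,0,1.05,-1],[0,0,0,1.2,-1],[0,0,0,1.33,-1],[0,0,0,1.33,-1],[0,0,0,1.33,-1]]]'

```text
t: 18.4
tcp_pos: [0.5831, -0.2046, 0.4351]
eef_rot: [0.994, -0.105, -0.0, -0.0]
contact_force: [0.8, -0.4, -0.9]
gripper_width: 0.0267
finger_force: 69.8
```

```bash
python3 look2.py v2
python3 - <<'E'
from h import *
a=np.load("v2c.npy");c=(a[0],a[1],a[2],a[3:].reshape(4,4));print(np.round(c[3][:3,3],3))
print("ring",proj(c,[.672,-.2602,.279]),"rear",proj(c,[.7606,-.2804,.3326]))
im=cv2.imread("pics/v2w.png")
g=im.max(axis=2).astype(int);m=im.min(axis=2).astype(int)
for y in range(0,240,5):print("%3d "%y+"".join("W" if m[y,x]>150 else "." if g[y,x]<75 else "g" if g[y,x]-m[y,x]<30 else " " for x in range(120,420,3)))
E
```

```text
18.4 [ 0.5831 -0.2046  0.4351] [ 9.945e-01 -1.047e-01 -2.000e-04 -1.000e-04] 0.02671041087223747 [ 0.8 -0.4 -0.9]
[ 0.655 -0.221  0.578]
ring [290.58617346  67.94762639] rear [307.20413799 -83.46220566]
  0                                       WWWWWWWWWWWWWWgWWWWWWWWWWWWWWW                                
  5                                       WWWWWWWWWWWWWWWWWWWWWWWWWWWWWW                                
 10                                       WWWWWWWWWWWWWWWWWWWWWWWWWWWWWW                                
 15                                       WWWWWWWWWWWWWg..gWWWWWWWWWWWW.                                
 20                                       WWWWWWWWWWWWWggggggg.g........                                
 25                                       WWWWWWWWWWWWWg.ggggg.g.......                                 
 30                                       WWWWWWWWWWWWW.ggggggggg......                                 
 35                                       WWWWWWWWWWWWWWW..ggg..g......                                 
 40                                       WWWWWWWWWWWWWWW
[... 3401 characters left out ...]
      
205                                                                                                     
210                                                                              WWWWWWWg          g    
215                                                                                   WW                
220                                                                                                     
225                                                                                                     
230                                 ggg.                  .ggg                                          
235                                gggg.               W  .gggg
```

>>> arm_command --rows '[[[-40,30,0,-0.15,-1],[-60,70,0,-0.3,-1],[-50,100,0,-0.45,-1],[-30,127,5,-0.6,-1],[-10,127,10,-0.75,-1],[3,127,10,-0.9,-1],[3,127,10,-1.05,-1],[3,127,10,-1.2,-1],[3,127,10,-1.35,-1],[3,127,10,-1.5,-1],[3,127,10,-1.57,-1],[3,127,10,-1.57,-1]]]'

```text
t: 19.75
tcp_pos: [0.5592, -0.3294, 0.4252]
eef_rot: [0.778, 0.628, -0.0, -0.0]
contact_force: [-0.7, 0.8, -1.8]
gripper_width: 0.0271
finger_force: 69.9
```

```bash
python3 look2.py v3
python3 - <<'E'
from h import *
o=[]
for n in("v2","v3"):
    a=np.load(n+"c.npy");c=(a[0],a[1],a[2],a[3:].reshape(4,4));print(np.round(c[3][:3,3],3))
    print("ring",proj(c,[.672,-.2602,.279]),"rear",proj(c,[.7606,-.2804,.3326]))
    o.append(cv2.imread(f"pics/{n}w.png"))
A=cv2.resize(o[0][0:150,200:400],(800,300)[0:2] if 0 else (400,300),interpolation=cv2.INTER_CUBIC)
B=cv2.resize(o[1],(400,300));c=cv2.imread("pics/v3w.png")
cv2.imwrite("pics/v23.png",np.vstack([np.hstack([A,B]),cv2.resize(c[0:144,128:512],(800,300),interpolation=cv2.INTER_CUBIC)]))
E
```

```text
19.75 [ 0.5592 -0.3294  0.4252] [ 7.780e-01  6.283e-01 -0.000e+00 -1.000e-04] 0.027128328082268064 [-0.7  0.8 -1.8]
[ 0.655 -0.221  0.578]
ring [290.58617346  67.94762639] rear [307.20413799 -83.46220566]
[ 0.573 -0.256  0.568]
ring [359.54362374  76.74386703] rear [506.06827957  74.05892225]
```

View pics/v23.png

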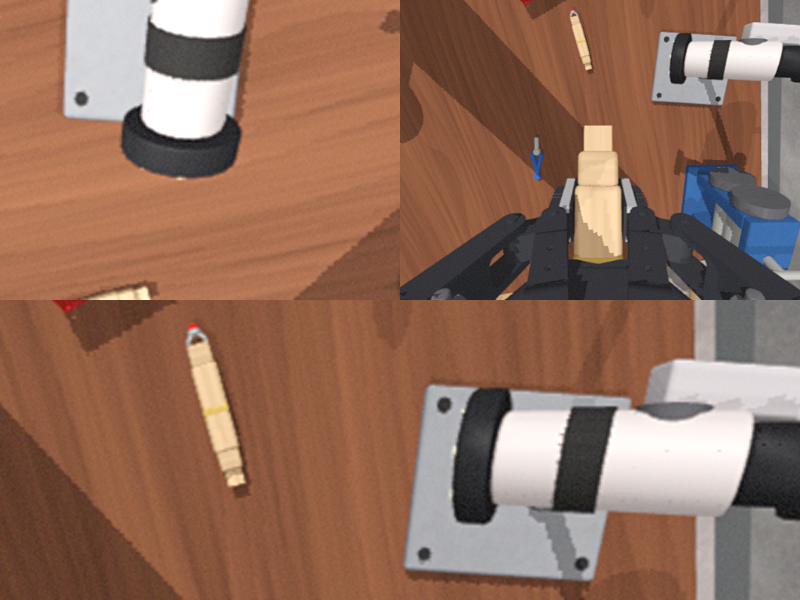

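The top-left shows the barrel axis through wrist v2 (300,0)–(293.5,55), with the ring 60 px wide around (290.5,72). The bottom shows the v3 axis through (368,76.3)–(483,77.8), with the ring 65 px high. I'll work out the axis from these rays, the known diameters and the scene view.

```bash
cat > ax2.py <<'E'
from h import *
L=lambda n:(lambda a:(a[0],a[1],a[2],a[3:].reshape(4,4)))(np.load(n+"c.npy"))
v2,v3,S,T=L("v2"),L("v3"),info("scene"),info("top")
def dep(c,p,z):
    f,cx,cy,M=c;return (M@np.array([(p[0]-cx)/f*z,-(p[1]-cy)/f*z,-z,1]))[:3]
f=v3[0];print("f",f)
w=lambda x,y:(128+x/2.0833,(y-300)/2.0833)
pts={}
for x,m,wd in((500,459,92),(600,460.5,103),(740,462,106)):
    P=dep(v3,w(x,m),f*38/(wd/2.0833)/1000);print("v3 barrel",x,np.round(P,4))
print("v3 ring back/mid",np.round(dep(v3,w(486,455.5),f*56/(135/2.0833)/1000),4))
print("v2 ring mid",np.round(dep(v2,(290.5,69),f*56/60/1000),4))
for y,m,wd in((0,200.5,97),(40,195.5,97),(110,187,90)):print("v2 barrel",np.round(dep(v2,(200+m/2,y/2),f*38/(wd/2*np.cos(.12))/1000),4))
n=lambda c,p,q:np.cross(ray(c,p)[1],ray(c,q)[1])
pl={"v2":(v2,n(v2,(300.25,0),(293.5,55))),"v3":(v3,n(v3,w(490,458),w(740,462))),"S":(S,n(S,(65,227.5),(50,237.5))),"S2":(S,n(S,(71.5,222.7),(31,249))),"T":(T,n(T,(382.5,123),(395,87.5)))}
for a,b in(("v2","v3"),("v2","S"),("v3","S"),("v2","S2"),("v3","S2"),("T","S2")):
    n1,n2=pl[a][1],pl[b][1];d=np.cross(n1,n2);d/=np.linalg.norm(d);d*=-np.sign(d[0])
    P=np.linalg.solve(np.array([n1,n2,[1,0,0]]),[n1@pl[a][0][3][:3,3],n2@pl[b][0][3][:3,3],.68])
    print(a,b,np.round(P,4),"slope %.1f yaw %.1f"%(np.degrees(np.arcsin(-d[2])),np.degrees(np.arctan2(-d[1],-d[0]))))
# band edges & ring, two-view points: front edge of band centre, ring
print("band front",tri((v2,(200+189.5/2,78/2-2)),(v3,w(559,460)),(S,(62,229.5))))
E
python3 ax2.py
```

```text
f 296.2339177171321
v3 barrel 500 [ 0.6732 -0.2611  0.2966]
v3 barrel 600 [ 0.6984 -0.2688  0.3258]
v3 barrel 740 [ 0.7439 -0.2795  0.3328]
v3 ring back/mid [ 0.6682 -0.2586  0.295 ]
v2 ring mid [ 0.671  -0.2597  0.2814]
v2 barrel [ 0.7178 -0.272   0.3111]
v2 barrel [ 0.7035 -0.2669  0.3157]
v2 barrel [ 0.6802 -0.2611  0.3042]
v2 v3 [ 0.68   -0.2622  0.2941] slope 23.0 yaw -14.5
v2 S [ 0.68   -0.2639  0.2801] slope 29.5 yaw -13.6
v3 S [ 0.68   -0.2614  0.2826] slope 28.2 yaw -15.0
v2 S2 [ 0.68   -0.2636  0.2819] slope 30.4 yaw -13.5
v3 S2 [ 0.68   -0.2615  0.2841] slope 29.0 yaw -15.0
T S2 [ 0.68   -0.2624  0.2832] slope 31.7 yaw -12.0
band front (array([ 0.69646516, -0.26586005,  0.29328985]), [1.3, 2.0, 1.4])
```

```bash
cat > ax3.py <<'E'
from ax2 import *
print("----")
def dirv(sl,yw):
    s,y=np.radians(sl),np.radians(yw);return np.array([-np.cos(s)*np.cos(y),-np.cos(s)*np.sin(y),-np.sin(s)])
P=np.array([.68,-.2625,.283]);d=dirv(29,-14)
a=np.cross(d,[0,0,1]);a/=np.linalg.norm(a);b=np.cross(a,d);th=np.linspace(0,2*np.pi,180)
for s in(0,.005,.01,.015,.02):
    C=P+s*d+.028*(np.outer(np.cos(th),a)+np.outer(np.sin(th),b))
    q2=np.array([proj(v2,x) for x in C]);q3=np.array([proj(v3,x) for x in C]);qs=np.array([proj(S,x) for x in C])
    print(s,np.round(P+s*d,4),"v2 maxy %.1f x %.1f..%.1f"%(q2[:,1].max(),q2[:,0].min(),q2[:,0].max()),"v3 minx %.1f y %.1f..%.1f"%(q3[:,0].min(),q3[:,1].min(),q3[:,1].max()),"scene x %.1f..%.1f y %.1f..%.1f"%(qs[:,0].min(),qs[:,0].max(),qs[:,1].min(),qs[:,1].max()))
im=cv2.imread("pics/v2w.png");print("v2 col",[int(v) for v in im[76:96,290].max(axis=1)])
r=im[70].max(axis=1);k=np.nonzero(r[240:345]<75)[0]+240;print("v2 row70",k.min(),k.max())
im=cv2.imread("pics/v3w.png");print("v3 row",[int(v) for v in im[75,338:356].max(axis=1)]);r=im[:,356].max(axis=1)[20:130];k=np.nonzero(r<75)[0]+20;print("v3 col356",k.min(),k.max())
im=cv2.imread("pics/scene0.png")[205:240,50:90].max(axis=2)
for y in range(0,35,2):print("".join("." if v<95 else "W" if v>200 else " " for v in im[y]))
E
python3 ax3.py | sed -n '/----/,$p'
```

```text
----
0 [ 0.68   -0.2625  0.283 ] v2 maxy 71.7 x 261.6..322.8 v3 minx 363.3 y 42.7..109.1 scene x 57.7..78.5 y 213.9..235.8
0.005 [ 0.6758 -0.2614  0.2806] v2 maxy 77.3 x 261.4..321.7 v3 minx 357.2 y 43.0..108.9 scene x 59.5..80.2 y 212.7..234.6
0.01 [ 0.6715 -0.2604  0.2782] v2 maxy 82.8 x 261.1..320.6 v3 minx 351.3 y 43.3..108.6 scene x 61.3..81.9 y 211.6..233.4
0.015 [ 0.6673 -0.2593  0.2757] v2 maxy 88.1 x 260.8..319.6 v3 minx 345.4 y 43.6..108.3 scene x 63.0..83.5 y 210.6..232.2
0.02 [ 0.663  -0.2583  0.2733] v2 maxy 93.2 x 260.6..318.6 v3 minx 339.6 y 43.9..108.1 scene x 64.7..85.2 y 209.5..231.0
v2 col [73, 72, 68, 68, 67, 70, 68, 62, 64, 63, 59, 68, 144, 224, 192, 185, 185, 184, 181, 178]
v2 row70 261 318
v3 row [182, 182, 180, 183, 179, 183, 191, 188, 93, 34, 43, 51, 53, 50, 51, 47, 47, 56]
v3 col356 44 106
                                        
                                        
                                        
                                        
                .......                 
            .............               
           ............  .              
             WWWWWW  ..                 
         WWWWWWWWWWWWW                  
       WWWWWWWWWWWWWWWWW                
   .....   WWWWWWWWWWWWWW               
   ...       WWWWWWWWWWWWW              
WWWWW          WWWWWWWWWWW              
WWWWWWWW        WWWWWWWWW               
WWWWWWWWW         WWWWW                 
WWWWWWWWWWW       WWW                   
WWWWWWWWWWW                             
W       WWW
```

```bash
cat > stone.py <<'E'
import sys
from h import *
def find(im,c,X,r=14):
    p=proj(c,X);x,y=int(p[0]),int(p[1]);b=im[max(0,y-r):y+r,max(0,x-r):x+r].astype(int)
    m=((b[...,0]>110)&(b[...,0]-np.maximum(b[...,1],b[...,2])>75)).astype(np.uint8)
    n,l,s,ce=cv2.connectedComponentsWithStats(m)
    return np.round(p,1),[(int(s[i,4]),np.round(ce[i]+[max(0,x-r),max(0,y-r)],1)) for i in range(1,n) if s[i,4]>1]
if __name__=="__main__":
    n=sys.argv[1];tcp=np.array(eval(sys.argv[2]));yaw=np.radians(float(sys.argv[3]))
    for k,cam in(("t","top"),("s","scene")):
        im=cv2.imread(f"pics/{n}{k}.png")[:,:,::-1]
        X=tcp+[.105*np.cos(yaw),.105*np.sin(yaw),.075];print(cam,find(im,info(cam),X))
E
python3 stone.py v1 "[.478,-.2152,.4196]" -12.9; python3 stone.py q2 "[.3945,-.0286,-.02]" 15
```

```text
top (array([404.7, 136.6]), [(14, array([402.1, 135.3]))])
scene (array([ 51.3, 127.6]), [(596, array([ 48.7, 125.1]))])[ WARN:0@0.463] global loadsave.cpp:275 findDecoder imread_('pics/q2t.png'): can't open/read file: check file path/integrity
Traceback (most recent call last):
  File "stone.py", line 11, in <module>
    im=cv2.imread(f"pics/{n}{k}.png")[:,:,::-1]
       ~~~~~~~~~~~~~~~~~~~~~~~~~~~~~~^^^^^^^^^^
TypeError: 'NoneType' object is not subscriptable
```

```bash
sed -i 's/m=((b.*/m=((b[...,0]>120)\&(b[...,1]<.38*b[...,0])\&(b[...,2]>b[...,1]-8)).astype(np.uint8)/' stone.py; python3 stone.py v1 "[.478,-.2152,.4196]" -12.9
python3 - <<'E'
from h import *
t=cv2.imread("pics/v1t.png")[130:142,396:410,::-1];
print(t[4:8,3:10].tolist())
E
```

```text
top (array([404.7, 136.6]), [(3, array([402., 135.]))])
scene (array([ 51.3, 127.6]), [(20, array([ 54.8, 136.2]))])
[[[162, 102, 77], [172, 99, 76], [189, 92, 73], [197, 91, 72], [187, 94, 74], [169, 99, 76], [161, 104, 78]], [[174, 101, 80], [213, 95, 82], [236, 82, 78], [240, 74, 72], [231, 75, 69], [198, 88, 72], [163, 101, 77]], [[191, 133, 119], [234, 152, 144], [246, 140, 135], [246, 110, 109], [244, 93, 92], [221, 88, 77], [166, 97, 74]], [[195, 177, 163], [230, 214, 203], [244, 215, 205], [245, 189, 181], [239, 164, 157], [213, 131, 121], [165, 104, 83]]]
```

Run:
```python
from h import *
x,e=tri((info("top"),(402.1,135.2)),(info("scene"),(54.8,136.2)));r=x-np.array([.478,-.2152,.4196]);yaw=np.radians(-12.9)
print(x,e,"rel",r,"fwd",r[0]*np.cos(yaw)+r[1]*np.sin(yaw),"lat",-r[0]*np.sin(yaw)+r[1]*np.cos(yaw))
for d in(15,20,25,30,35):
    t=np.radians(d);print(d,.12*np.cos(t)+.01*np.sin(t),.0196+.12*np.sin(t)-.01*np.cos(t))
```

```text
[ 0.58713705 -0.23799015  0.47855675] [1.0, 1.0] rel [ 0.10913705 -0.02279015  0.05895675] fwd 0.11147045927506655 lat 0.002149907443104844
15 0.1184992896057134 0.0409990271494118
20 0.1161833159275657 0.05124549099122116
25 0.11298311706180499 0.06125111353851742
30 0.10892304845413264 0.0709397459621556
35 0.10403400967818947 0.08023765191923561
```

>>> arm_command --rows '[[[25,-22,0,-0.15,-1],[60,-52,0,-0.3,-1],[95,-82,0,-0.45,-1],[130,-112,0,-0.6,-1],[165,-142,0,-0.75,-1],[195,-170,0,-0.9,-1],[225,-195,30,-1.05,-1],[250,-215,70,-1.2,-1],[259,-224,110,-1.35,-1],[259,-224,150,-1.5,-1],[259,-224,190,-1.65,-1],[259,-224,230,-1.8,-1]]]'

```text
t: 21.1
tcp_pos: [0.395, -0.0284, 0.194]
eef_rot: [0.012, 1.0, -0.0, 0.0]
contact_force: [0.8, -0.2, -1.5]
gripper_width: 0.0269
finger_force: 69.8
```

>>> arm_command --rows '[[[0,0,10,-0.15,-1],[0,0,40,-0.24,-1],[0,0,70,-0.24,-1],[0,0,70,-0.24,-1]]]' --grip_force 40

```text
t: 21.5
tcp_pos: [0.3935, -0.0281, 0.123]
eef_rot: [-0.105, 0.995, 0.001, -0.002]
contact_force: [-0.5, 0.7, -0.9]
gripper_width: 0.0272
finger_force: 69.7
```

>>> arm_command --rows '[[[-6,0,40,-0.05,-1],[-6,0,75,-0.05,-1],[-6,0,90,-0.05,-1],[-6,0,95,-0.05,-1],[-6,0,97,-0.05,-1],[-6,0,99,-0.05,-1],[-6,0,101,-0.05,-1],[-6,0,102,-0.05,-1],[-6,0,102,-0.05,-1],[-6,0,102,-0.05,-1]]]' --grip_force 20

```text
t: 22.5
tcp_pos: [0.4021, -0.0276, 0.0242]
eef_rot: [-0.13, 0.992, -0.0, 0.001]
contact_force: [-2.1, 0.8, 12.4]
gripper_width: 0.0269
finger_force: 72.0
```

>>> arm_command --rows '[[[0,0,1,0,-1],[0,0,2,0,-1],[0,0,3,0,-1],[0,0,3,0,-1]]]'

```text
t: 22.9
tcp_pos: [0.4019, -0.0277, 0.0214]
eef_rot: [-0.13, 0.992, -0.001, 0.001]
contact_force: [-6.8, -1.7, 23.4]
gripper_width: 0.0269
finger_force: 75.4
```

```bash
python3 tilt.py q3 | grep -v "(1"; python3 look2.py q3
python3 - <<'E'
from h import *
from stone import find
s=ctrl.get_state();im=cv2.imread("pics/q3s.png")[:,:,::-1];S=info("scene")
r=im[195:225,195:230].astype(int)
for y in range(0,30,2):print("".join("R" if v[0]>120 and v[1]<.2*v[0] else "W" if v.min()>130 else "y" if v[1]>.6*v[0] else "." for v in r[y]))
E
```

```text
22.9 [ 0.4019 -0.0277  0.0214] [-6.8 -1.7 23.4] 75.41108921170235 0.02693629512041614
pale area 14638.5 bbox (215, 100, 85, 200)
0 butt [252.5 158.6] tail top edge [252.4 204.2] scene stone [213.3 225.7]
10 butt [252.6 160. ] tail top edge [252.5 199.2] scene stone [212.6 222.5]
20 butt [252.6 164.3] tail top edge [252.5 196.7] scene stone [211.7 218.1]
25 butt [252.6 167.3] tail top edge [252.5 196.4] scene stone [211.3 215.5]
30 butt [252.7 170.8] tail top edge [252.5 196.5] scene stone [210.8 212.6]
35 butt [252.7 174.7] tail top edge [252.6 197.2] scene stone [210.4 209.6]
23.0 [ 0.4019 -0.0277  0.0215] [-1.300e-01  9.915e-01 -6.000e-04  8.000e-04] 0.02680823727764048 [-7.6 -0.5 21.8]
..........yyyWWWWWWWWyyy...........
...........yWWWWWWWWWy.............
...........yWWWWWWWWWy......RRRRRRR
........RR.yWWWWWWWWWy.RRRRRRRRRRRR
RRRRRRRRRR.yWWWWWWWWWy.RRRRRRRRRRRR
RRRRRRRRRRR.WWWWWWWWWy.RRRRRRRRRRRR
RRRRRRRRRRR.yWWWWWWWW..RRRRRRRRRRRR
RRRRRRRRRRRR.yyyyyyWW.RRRRRRRRRRRRR
RRRRRRRRRRRR.WWWWWWWW.RRRRRRRRRRRRR
RRRRRRRRRRRRR..RRR..RRRRRRRRRRRRRRR
RRRRRRRRRRRRRRRRRRRRRRRRRRRRRRRRRRR
RRRRRRRRRRRRRRRRRRRRRRRRRRRRRRRRRRR
RRRRRRRRRRRRRRRRRRRRRRRRRRRRRRRRRRR
RRRRRRRRRRRRRRRRRRRRRRRRRRRRRRRRRRR
RRRRRRRRRRRRRRRRRRRRRRRRRRRRRRRRRRR
```

>>> arm_command --rows '[[[0,0,1,0,-1],[0,0,2,0,-1],[0,0,2,0,-1],[0,0,2,0,-1],[0,0,-20,0,-1],[0,0,-70,0,-1],[0,0,-120,0,-1],[0,0,-170,0,-1],[0,0,-200,0,-1],[0,0,-200,0,-1]]]' --grip_force 75

```text
t: 24.15
tcp_pos: [0.403, -0.0278, 0.2242]
eef_rot: [-0.13, 0.991, -0.001, 0.003]
contact_force: [1.1, -0.2, -2.5]
gripper_width: 0.0269
finger_force: 74.5
```

```bash
python3 look2.py q4; python3 stone.py q4 "[.4019,-.0277,.2]" 15
```

```text
24.15 [ 0.403  -0.0278  0.2242] [-0.1301  0.9915 -0.0013  0.0031] 0.026862798975244757 [ 1.1 -0.2 -2.5]
top (array([294.1, 179.2]), [(117, array([297.8, 173.2]))])
scene (array([202.3, 175.4]), [(12, array([201.8, 171.6]))])
```

>>> arm_command --rows '[[[2,-30,0,0.1,-1],[4,-70,0,0.2,-1],[8,-110,10,0.3,-1],[12,-150,40,0.4,-1],[16,-175,70,0.506,-1],[16,-175,90,0.506,-1],[16,-175,90,0.506,-1],[16,-175,90,0.506,-1]]]'

```text
t: 25.1
tcp_pos: [0.4305, -0.2, 0.1299]
eef_rot: [0.122, 0.993, 0.001, -0.001]
contact_force: [-0.4, 0.1, -0.8]
gripper_width: 0.0272
finger_force: 74.5
```

```bash
cat > pres.py <<'E'
import sys
from h import *
from stone import find
from scipy.spatial.transform import Rotation as R
n=sys.argv[1];s=ctrl.get_state();M=R.from_quat(s["eef_rot"]).as_matrix();tcp=np.array(s["tcp_pos"]);yaw=np.arctan2(-M[1,0],-M[0,0])
T,S=info("top"),info("scene");t=optics.read_camera("top");q=optics.read_camera("scene");w=optics.read_camera("wrist")
for k,i in(("t",t),("s",q),("w",w)):cv2.imwrite(f"pics/{n}{k}.png",i[:,:,::-1])
X=tcp+[.11*np.cos(yaw),.11*np.sin(yaw),.069]
print(round(s["t"],2),"tcp",np.round(tcp,4),"clamp yaw",round(np.degrees(yaw),2),"exp stone",np.round(X,4))
a,b=find(t,T,X),find(q,S,X);print(a,b)
if a[1] and b[1]:
    A,B=max(a[1],key=lambda v:v[0])[1],max(b[1],key=lambda v:v[0])[1]
    x,e=tri((T,A),(S,B));F=np.array([.5909,-.2403,.2321]);d=F-x
    print("stone",np.round(x,4),e,"rel",np.round(x-tcp,4),"to focus",np.round(d,4),"tool shift mm",np.round(M.T@d*1000,1))
    r=x-tcp;f=r[0]*np.cos(yaw)+r[1]*np.sin(yaw);print("tilt from height",np.degrees(np.arcsin(min(1,(r[2]-.0196)/.1204))+np.arctan2(.01,.12)),"fwd",f)
E
python3 pres.py f1
```

```text
25.1 tcp [ 0.4305 -0.2     0.1299] clamp yaw -14.01 exp stone [ 0.5372 -0.2266  0.1989]
(array([363.9, 172.1]), []) (array([118.4, 192.2]), [(3, array([119.7, 190. ]))])
```

```bash
cat > stone.py <<'E'
from h import *
def find(im,c,X,r=12):
    """weighted centroid of redness R-2G+B above wood, around the strongest spot"""
    p=proj(c,X);x,y=np.round(p).astype(int);b=im[y-r:y+r,x-r:x+r].astype(float);s=b[...,0]-2*b[...,1]+b[...,2]
    base=np.median(s);j=np.unravel_index(s.argmax(),s.shape);g=np.maximum(s-base-25,0)
    yy,xx=np.mgrid[0:2*r,0:2*r];g*=(abs(yy-j[0])<5)&(abs(xx-j[1])<5)
    return np.round(p,1),([(round(s.max()-base),np.round([x-r+(g*xx).sum()/g.sum(),y-r+(g*yy).sum()/g.sum()],2))] if s.max()-base>40 else [])
E
sed -i 's/^t=optics/t=optics/' pres.py; python3 pres.py f1
```

```text
25.25 tcp [ 0.4314 -0.2003  0.1312] clamp yaw -13.98 exp stone [ 0.5382 -0.2269  0.2002]
(array([364.1, 171.7]), [(117, array([363.9 , 172.55]))]) (array([118. , 192.2]), [(197, array([118.86, 190.58]))])
stone [ 0.535  -0.2249  0.2036] [0.4, 0.4] rel [ 0.1036 -0.0246  0.0724] to focus [ 0.0559 -0.0154  0.0285] tool shift mm [-58.   -1.5 -28.4]
tilt from height 30.79413428216238 fwd 0.10644677315128835
```

>>> arm_command --rows '[[[-15,0,-7,0,-1],[-30,-1,-14,0,-1],[-42,-1,-21,0,-1],[-50,-2,-25,0,-1],[-56,-2,-28,0,-1],[-58,-2,-28,0,-1],[-58,-2,-28,0,-1],[-58,-2,-28,0,-1]]]'

```text
t: 26.2
tcp_pos: [0.4863, -0.2164, 0.1581]
eef_rot: [0.122, 0.993, 0.0, -0.0]
contact_force: [-0.4, -0.5, -1.6]
gripper_width: 0.027
finger_force: 74.5
```

```bash
python3 pres.py f2
python3 - <<'E'
from h import *
# dark ring light seen in the same views, against start pictures (unchanged camera) and butt in wrist view
for k,n,r in(("t","top0",(360,60,410,135)),("s","scene0",(0,205,85,300))):
    a=cv2.imread(f"pics/f2{k}.png").astype(int);b=cv2.imread(f"pics/{n}.png").astype(int);x,y,X,Y=r;print(k,np.mean(abs(a-b)[y:Y,x:X].max(axis=2)>60))
E
```

```text
26.2 tcp [ 0.4863 -0.2164  0.1581] clamp yaw -14.04 exp stone [ 0.5931 -0.2431  0.2271]
(array([371.6, 152.8]), [(121, array([371.42, 153.62]))]) (array([100.4, 204.6]), [(188, array([101.36, 202.81]))])
stone [ 0.5897 -0.241   0.2304] [0.4, 0.4] rel [ 0.1033 -0.0246  0.0724] to focus [0.0012 0.0007 0.0017] tool shift mm [-1.   1.  -1.7]
tilt from height 30.77033171865204 fwd 0.1062322643390744
t 0.0021333333333333334
s 0.011888544891640866
```

>>> arm_command --rows '[[[-1,1,-2,0,-1],[-1,1,-2,0,-1],[-1,1,-2,0,-1],[-1,1,-2,0,-1]]]'

```text
t: 26.75
tcp_pos: [0.488, -0.2159, 0.1603]
eef_rot: [0.122, 0.993, 0.0, -0.0]
contact_force: [0.1, -0.5, -1.5]
gripper_width: 0.0271
finger_force: 74.5
```

```bash
python3 pres.py f3
python3 - <<'E'
from h import *
T=info("top");t=cv2.imread("pics/f3t.png")[:,:,::-1].copy()
for b in blobs(t,(40,40,60),(78,255,255),(142,140,200,240),30)[:2]:print("green",b[0],np.round(plane(T,b[1],.017),4))
ctrl.job_done()
E
```

```text
26.75 tcp [ 0.488  -0.2159  0.1603] clamp yaw -14.04 exp stone [ 0.5947 -0.2426  0.2293]
(array([371.7, 152.1]), [(125, array([371.38, 152.88]))]) (array([100. , 204.7]), [(182, array([101.07, 202.97]))])
stone [ 0.5915 -0.2401  0.233 ] [0.4, 0.4] rel [ 0.1035 -0.0242  0.0727] to focus [-0.0006 -0.0002 -0.0009] tool shift mm [ 0.5 -0.3  0.9]
tilt from height 30.940219080770742 fwd 0.10626327465309328
green 338.0 [0.5516 0.3794 0.017 ]
the job is handed in; nothing more can be done
```

Job handed in at about 27 s: the emery stick lies flat and parallel in the tool tray, handle at the same end; the red-stone clamp is held in the air, stone about 1 mm from my estimate of the focus point (itself good to 2–3 mm) and tilted about 31° against a lens slope I measured as 29° ± 2°.

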